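# Spread a snap ring onto an axle stub and hold it at the groove

## Task

Take the red-handled circlip pliers out of their holder, put the closed tips into the gap of the snap ring lying on the blue stand, and squeeze the handles so that the ring is spread on the tips and can be carried to the upright axle stub. Lower the spread ring over the end of the stub until it is level with the dark groove, and finish there while still holding: keep the handles squeezed, so the ring stays spread around the groove, carried level by the pliers alone, with the pliers clear of the gearbox. Leave the wrench, the grease jar and the steel bowl where they are.

Things in the scene. Friction and masses are not known exactly. Their poses are not given: they have to be found in the camera images.
- hub: fixed gearbox: 120 mm square dark base plate, orange round housing (104 mm across, to 36 mm high), brass gear (78 mm across, top at 48 mm), and an upright bright steel axle stub 44 mm in diameter whose top is 91 mm above the bench, with a 4 mm chamfer there. Origin: on the stub's axis at bench level, z up
- groove (a point): centre of the stub's dark ring groove (on the axis, 72 mm above the bench; the groove is 11 mm wide, from 66.5 to 77.5 mm high, and 39 mm in diameter)
- ring_stand: fixed stand on which the snap ring lies: blue block 56 x 66 mm, top 45 mm above the bench, with a white locating post 30 mm in diameter and 10 mm high inside the ring. Origin at bench level; its x axis points the way the ring's gap faces, where the block ends 20 mm from the origin (black foot 6 mm high to 42 mm), so the ring's lugs overhang free air
- ring: loose steel snap ring, 5 mm thick, about 54 mm across, 34 g, too narrow for the 44 mm stub until spread. Origin: ring centre on its underside, z up, x towards the gap. Two straight lugs 5.5 mm wide run from x = 20 to 44 mm beside the gap; relaxed, their inner faces are 13.6 mm apart at x = 26 and 10.7 mm at x = 38 mm. The tips go between them, centred at x = 32 mm, and push them apart along y
- ring_mid (a point): centre of the ring at half its thickness (2.5 mm above the ring's origin); it should come to the groove's centre
- ring_half_l (a joint): how far each half of the ring is spread (rad): 0 relaxed, about 0.12 with the pliers fully squeezed (lugs parallel, 26.4 mm apart, opening 48 mm across); both halves move alike. The ring springs back with 4 to 8 N at each lug, and friction carries it on the tips
- holder: fixed grey holder in which the pliers stand upright: 39 mm x 56 mm, 70 mm high; the pliers lift straight up out of it. Origin at bench level under the pliers
- pliers: loose circlip pliers, 170 g, upright, handles up, tips down. Origin: the pivot, middle of a dark block 34 x 28 x 20 mm, 80 mm above the bench at the start; z up, y the direction in which handles are squeezed and tips spread (a half turn about z looks the same). Two red handles 16 mm wide along x, 9 mm thick, from 28 to 80 mm above the pivot
- grip (a point): middle between the handles, 60 mm above the pliers' pivot: where to grip. Here the handles measure 62 mm over their outer faces when relaxed (68 mm at their top), and 42 mm fully squeezed, when they are parallel
- tips (a point): middle between the two steel tips, 60 mm below the pliers' pivot (120 mm below the grip point): the level that belongs at half the ring's thickness. Each tip is 12 mm wide along x; the tips end 6 mm lower. Closed they measure 6.4 mm over both at this level, fully spread 26.4 mm
- pliers_l (a joint): how far each handle is squeezed (rad): 0 relaxed with tips closed, 0.167 at the stop; both move alike. A spring holds them open: they start to give at 6 N on each handle and reach the stop at 8 N empty, 16 N with the ring. A light grip of 4 to 5 N carries them with the tips closed, 20 N spreads them fully
- wrench: steel wrench 170 mm long lying on the bench, to be left alone. Origin: its underside
- grease: grease jar 56 mm across, 70 mm high, red cap, to be left alone. Origin: centre of its underside
- bowl: steel bowl 90 mm across, 40 mm high, to be left alone. Origin: centre of its underside
Not all that is in view belongs to the job. What is shaped like the pliers but yellow is not meant.

How it is judged:
On the way, in this order (a step that is already met when the one before it is completed fails the run):
1. the pliers are lifted out of the holder (height (world z) of pliers above 0.13 m and contact force between pliers and holder below 0.1 N and contact force between the fingers and pliers above 1 N), for 0.2 s.
2. the ring is spread on the pliers' tips and lifted clear of its stand (value of joint ring_half_l above 0.085 rad and contact force between pliers and ring above 0.5 N and contact force between ring and ring_stand below 0.05 N and height (world z) of ring_mid above 0.07 m), for 0.2 s.
At the end, for the whole second after the job is handed in: Ring round the stub: height within 3 mm of the groove's middle, centre within 5 mm of the axis, level within 0.15 rad, at rest, each half spread over 0.085 rad by the squeezed pliers in the gripper; pliers press the hub under 0.5 N, ring under 2 N (horizontal distance between ring_mid and groove below 0.005 m and z of ring_mid in the frame of hub between 0.069 and 0.075 m and angle between ring's own z axis and vertical below 0.15 rad and value of joint ring_half_l above 0.085 rad and contact force between pliers and ring above 0.5 N and contact force between the fingers and pliers above 3 N and contact force between pliers and hub below 0.5 N and contact force between ring and hub below 2 N and linear speed of ring below 0.02 m/s); the arm keeps its last pose, push and grip.
It fails at once if the wrench, grease jar or bowl is disturbed (moved over 20 mm) (distance of any of wrench, grease, bowl from where it was at the start of the episode above 0.02 m).
It fails at once if the ring is dropped (height (world z) of ring_mid below 0.03 m).
It also fails if it takes over 48 s, if anything falls off the work surface, if the arm or the gripper's body presses on something with over 40 N, if the wrist force passes 120 N, or if a joint passes its speed limit or range.

## Robot

A 7-joint arm with a two-finger parallel gripper is mounted at the origin on the work surface. World frame = base frame: x ahead of the robot, y to its left, z up, the work surface at z = 0. Lengths are in m, angles in rad, forces in N, time in s.
With the tool pointing down it reaches from about 0.425 to 0.925 m from the base axis. Payload 6.8 kg.
Tool frame: the origin (TCP) lies midway between the tips of the shut fingers; the grasp point (between the pads) lies 19 mm behind it; x points along the fingers, y is the direction in which the jaws open and shut, and the axes are right-handed (so a half turn about x gives the same grasp; the last joint's range is limited). The gripper opens to 85 mm and grips with 20 to 120 N. Pads are 22 mm wide; open, the fingers measure 114 mm over their backs; the gripper's body (76 mm by 85 mm) begins 54 mm behind the grasp point. The pads swing forward as they close: fully open they stand 13 mm farther back than shut.
Start: joints at [-1.318, 0.477, 0.022, 1.555, -0.011, 1.109, -0.083], TCP at [0.238, 0.632, 0.231] pointing down, gripper open.
Joint ranges: [-2.96, 2.96], [-0.34, 2.1], [-1.41, 1.46], [0.24, 2.44], [-1.37, 4.51], [0.17, 1.92], [-2.96, 2.96]. Speed limits (rad/s): [2.39, 2.39, 3.14, 3.14, 3.14, 3.14, 3.14].

## Interface

Orientations are given as a rotation vector (axis times angle).
In Python, from bench import r, viewer, nets gives the robot as it stands.
- The arm moves only by the shell command python3 -m pendant 'ROWS' [FORCE]. ROWS is JSON, one flat list of numbers, 5 for each row, row after row: the finger opening in mm, from 0 to 85.4, then the shift along the tool's x, y, z in mm, then the turn about the tool's x in rad. A call has 1 to 20 rows; each row shifts and turns the commanded pose from where the row before left it, along the tool's axes as they then stand; what a row does not reach is not made up. A row lasts 1/8 s, in which the tool goes at most 62.5 mm and 10.7 degrees, less where a joint would pass 70% of its speed; a pose out of reach is approached as far as the arm can. A call with a gripper value outside its range is refused whole. The fingers move at their own pace and stop on an object; FORCE is the grip in N (left out, the last holds). Time passes only in rows, so rows that do not move let the fingers close. It gives the time, the measured TCP pose, the force and the opening at its end, in the units of the state.
- r.get_obs(): the state, without advancing time (a new reading comes with each control period).
- viewer.grab_frame(name): name is "side" or "top" or "wrist"; returns (picture, depth): 384x512x3 uint8, red, green, blue; 384x512 float32, m along the optical axis (not along the pixel's ray), 0 where there is no reading.
- viewer.calibration(name): a dict with "mtx" (3x3 intrinsics, pixels), "distortion" ([k1, k2, p1, p2, k3] as OpenCV has them; the pictures are not rectified), "world_to_cam" (4x4, takes a point from world to camera coordinates). Camera axes: x right, y up, looking along -z (the intrinsics and any distortion apply to the point x, -y, -z); pixel columns grow to the right and rows downward; lengths in m; the calibration is good to about 2 mm. A picture is of the moment at which its call begins: read the wrist's pose just before it. calibration takes no time and is no camera call; for the wrist camera it gives the pose at the moment of the call.
- r.hand_in(): hands the job in, once; it reports no verdict.
Trained networks look in the newest picture that a camera, given by its name, has taken for a name from the list of things; names that differ only in an ending like _2 or _b are one class to them, and where a whole thing is asked for, a point or a joint stands for the part that bears it (a point fixed in the world has none). Each returns a list of dicts, best first, with "score" (0 to 1); they miss things now and then, are a little off and sometimes report something else, mostly with a low value. They report only what shows in the picture. A call takes as long as a camera call. They do not tell look-alikes from the thing itself.
- nets.look_for(name, camera): "location" ([x, y, z] in m, in world coordinates, good to about 4 mm: the middle of the surface that is visible of it).
- nets.silhouettes(name, camera): "mask" (384x512 bool, what is visible of it).
The state is a dict: "clock": time; "joints": joint angles; "qvel": joint speeds; "tau": joint torques, N m; "tcp_pos": TCP position; "orientation": TCP orientation; "contact_force": force on the tool from outside, world axes, zero at the start; "moment": the same for the moment, N m; "grip_width": finger opening in m.
Only numpy, scipy, OpenCV 4.12 (cv2) and the standard library are available. Lean on these libraries where they do the work, as an engineer would, in place of code of your own. Each camera call takes 0.05 s, during which the arm holds its last target. There are 200 camera calls.

## Working session

There is one attempt and no reset: what is moved stays moved. The work goes in short steps, Python scripts to look and compute and a shell command to move; the robot and the scene stay as the last step left them, time stands still between calls to the robot, and variables do not carry over. Pictures are saved under pics/ and viewed, about 8 in all and at most 12, crops included, and the job is handed in when it is done.

```bash
ls; mkdir -p pics; cat > h.py <<'E'
import numpy as np, cv2
from scipy.spatial.transform import Rotation as R
from bench import r, viewer, nets
def save(img,name): cv2.imwrite('pics/'+name,cv2.cvtColor(np.ascontiguousarray(img),cv2.COLOR_RGB2BGR))
def cloud(d,c):
    K=np.array(c['mtx']);D=np.array(c['distortion'],float);T=np.linalg.inv(np.array(c['world_to_cam']))
    v,u=np.mgrid[:d.shape[0],:d.shape[1]]
    n=cv2.undistortPoints(np.stack([u.ravel(),v.ravel()],1).astype(np.float64)[:,None],K,D)[:,0]
    z=d.ravel(); P=np.stack([n[:,0]*z,-n[:,1]*z,-z,np.ones_like(z)],1)@T.T
    P=P[:,:3].reshape(*d.shape,3); P[d==0]=np.nan
    return P
def proj(p,c):
    K=np.array(c['mtx']);D=np.array(c['distortion'],float)
    q=np.c_[np.atleast_2d(p),np.ones(len(np.atleast_2d(p)))]@np.array(c['world_to_cam']).T
    q=q[:,:3]*[1,-1,-1]
    return cv2.projectPoints(q.reshape(-1,1,3),np.zeros(3),np.zeros(3),K,D)[0][:,0]
E
python3 - <<'E'
from h import *
o=r.get_obs(); print(o)
ims=[]
for n in ('side','top'):
    im,d=viewer.grab_frame(n); c=viewer.calibration(n)
    np.savez(f'{n}0.npz',im=im,d=d,**{k:np.array(v) for k,v in c.items()})
    save(im,n+'0.png')
    print(n,np.linalg.inv(c['world_to_cam'])[:3,3].round(3))
    for t in ('hub','ring_stand','ring','holder','pliers','wrench','grease','bowl'):
        for x in nets.look_for(t,n)[:3]:
            print(t,round(x['score'],2),np.round(x['location'],3),proj(x['location'],c)[0].round())
E
```

```text
pics
{'clock': 0.0, 'joints': array([-1.31809557,  0.47781734,  0.02232939,  1.55646669, -0.01150272,
        1.10929547, -0.08308502]), 'qvel': array([-0.00189028,  0.00041037,  0.00092655,  0.00027172, -0.00040522,
       -0.00031645,  0.00046124]), 'tau': array([ 3.14358749e-04, -5.96452045e+01,  1.60806801e+00, -2.81194353e+01,
        1.25037198e-02,  9.45434149e-03, -3.76657809e-06]), 'tcp_pos': array([0.23808674, 0.63097444, 0.23030753]), 'orientation': array([ 0.28160948,  1.55240183, -0.28452492]), 'contact_force': array([-0.64904616,  0.24951146, -0.01096498]), 'moment': array([-0.000564  ,  0.02433001,  0.04577576]), 'grip_width': 0.08545872461908428}
side [0.113 0.454 0.583]
hub 0.69 [0.504 0.22  0.032] [196. 293.]
ring_stand 0.76 [0.558 0.023 0.032] [254. 224.]
ring 0.47 [0.588 0.012 0.048] [247. 210.]
ring 0.42 [ 0.559 -0.235  0.035] [328. 172.]
holder 0.9 [ 0.558 -0.236  0.031] [328. 174.]
pliers 0.85 [ 0.421 -0.242  0.021] [377. 199.]
pliers 0.68 [ 0.439 -0.24   0.022] [370. 196.]
pliers 0.57 [ 0.578 -0.259  0.114] [330. 138.]
wrench 0.62 [0.361 0.002 0.005] [336. 277.]
grease 0.71 [0.739 0.136 0.046] [158. 206.]
grease 0.45 [0.359 0.001 0.004] [337. 278.]
bowl 0.84 [ 0.748 -0.156  0.021] [251. 161.]
bowl 0.64 [0.589 0.016 0.049] [246. 210.]
top [0.518 0.    0.932]
hub 0.76 [0.525 0.199 0.03 ] [168. 235.]
hub 0.44 [ 0.367 -0.003  0.01 ] [267. 309.]
ring_stand 0.94 [0.58  0.01  0.047] [259. 206.]
ring 0.81 [0.584 0.01  0.052] [259. 204.]
holder 0.75 [ 0.568 -0.24   0.009] [376. 211.]
pliers 0.82 [ 0.428 -0.246  0.019] [383. 278.]
pliers 0.8 [ 0.444 -0.243  0.02 ] [381. 270.]
pliers 0.67 [ 0.577 -0.267  0.096] [402. 204.]
wrench 0.96 [ 0.368 -0.004  0.006] [267. 308.]
grease 0.95 [0.748 0.121 0.072] [202. 123.]
bowl 0.61 [ 0.745 -0.148  0.021] [332. 129.]
```

View pics/top0.png

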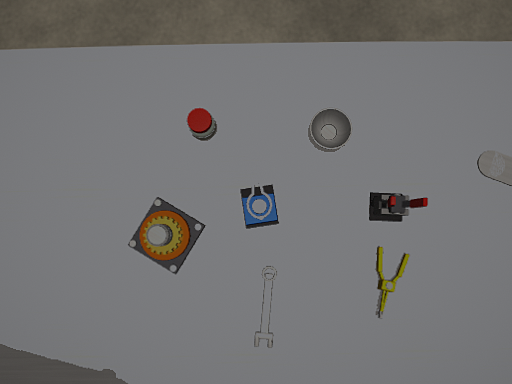

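View pics/side0.png

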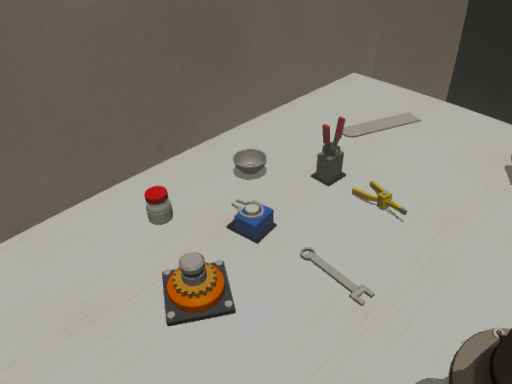

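In the top view the red pliers in their holder are at (402,204), with the yellow look-alike lying at (388,285). The ring on the blue stand is at (259,206) with its gap facing up. The stub is at (160,235), the jar at (202,123) (also red), the bowl at (330,130) and the wrench at (267,308). I choose the upright red-handled ones.

```bash
python3 - <<'E'
from h import *
o=r.get_obs(); print(R.from_rotvec(o['orientation']).as_matrix().round(3).tolist())
for n in ('top','side'):
    f=np.load(n+'0.npz'); c={k:f[k] for k in('mtx','distortion','world_to_cam')}
    P=cloud(f['d'],c); im=f['im'].astype(int); rr,g,b=im[...,0],im[...,1],im[...,2]
    X,Y,Z=P[...,0],P[...,1],P[...,2]
    table=(abs(X-.5)<.05)&(abs(Y+.1)<.03); print(n,'table z',np.nanmedian(Z[table]).round(4))
    red=(rr>80)&(g<rr*.4)&(b<rr*.4)&(Y<-.15)&(Z>.05)
    q=P[red]; print('red',len(q))
    k,lab,cen=cv2.kmeans(q.astype(np.float32),2,None,(3,50,1e-5),5,0)
    for i in (0,1):
        s=q[lab[:,0]==i]; print(' handle',len(s),s.mean(0).round(4),s.min(0).round(3),s.max(0).round(3))
        t=s[s[:,2]>s[:,2].max()-.006]; print('   top',t.mean(0).round(4))
    blue=(b>90)&(rr<b*.5)&(Z>.035)
    rect=cv2.minAreaRect(P[blue][:,:2].astype(np.float32)*1000); print('blue',rect,cv2.boxPoints(rect).round(1).tolist(),np.median(P[blue][:,2]))
    m=(Z>.085)&(Z<.1)&(np.hypot(X-.51,Y-.21)<.06); q=P[m]
    print('stub',len(q),q.mean(0).round(4),cv2.minEnclosingCircle(q[:,:2].astype(np.float32)*1000))
    m=(Z>.044)&(Z<.065)&(np.hypot(X-.585,Y-.01)<.07)&~blue&(rr>90); q=P[m]
    print('ring',len(q),q.mean(0).round(4),q.min(0).round(4),q.max(0).round(4))
    lug=q[q[:,0]>.61]; print('lug',len(lug),lug.round(3)[::max(1,len(lug)//12)].tolist())
f=np.load('top0.npz'); 
a=cv2.resize(f['im'][175:240,220:300],None,fx=5,fy=5,interpolation=2);b=cv2.resize(f['im'][175:240,360:440],None,fx=5,fy=5,interpolation=2)
save(np.hstack([a,b]),'crop1.png')
E
```

```text
[[-0.0, 0.353, 0.936], [0.0, 0.936, -0.353], [-1.0, 0.0, -0.0]]
top table z -0.0008
red 73
 handle 32 [ 0.5763 -0.2897  0.1557] [ 0.57  -0.294  0.152] [ 0.583 -0.286  0.158]
   top [ 0.5763 -0.2897  0.1557]
 handle 41 [ 0.5796 -0.2327  0.155 ] [ 0.573 -0.237  0.152] [ 0.587 -0.229  0.158]
   top [ 0.5796 -0.2327  0.155 ]
blue ((575.4549560546875, 8.91888427734375), (54.67731857299805, 64.28025817871094), 7.775607585906982) [[544.0, 37.099998474121094], [552.7000122070312, -26.600000381469727], [606.9000244140625, -19.200000762939453], [598.2000122070312, 44.5]] 0.04413447831843115
stub 377 [0.525  0.2068 0.0895] ((524.992431640625, 207.71746826171875), 21.82111167907715)
ring 366 [0.5852 0.0099 0.0513] [ 0.5539 -0.0154  0.0451] [0.6295 0.0355 0.0581]
lug 44 [[0.63, 0.008, 0.05], [0.628, 0.021, 0.05], [0.627, 0.004, 0.051], [0.626, 0.008, 0.049], [0.623, 0.023, 0.051], [0.624, 0.006, 0.047], [0.622, 0.021, 0.047], [0.62, 0.023, 0.047], [0.619, 0.004, 0.048], [0.617, 0.021, 0.05], [0.617, 0.002, 0.048], [0.615, 0.005, 0.05], [0.613, 0.021, 0.049], [0.611, 0.023, 0.05], [0.611, 0.003, 0
[... 341 characters left out ...]
785156), 9.035309791564941) [[539.9000244140625, 35.599998474121094], [549.7999877929688, -26.600000381469727], [602.7000122070312, -18.200000762939453], [592.7999877929688, 44.0]] 0.046827071551826416
stub 410 [0.5201 0.2083 0.0909] ((523.0261840820312, 206.00918579101562), 22.79065704345703)
ring 351 [0.5829 0.0074 0.0526] [ 0.5495 -0.0291  0.0452] [0.6265 0.0365 0.059 ]
lug 40 [[0.626, 0.005, 0.052], [0.623, 0.0, 0.051], [0.621, 0.004, 0.052], [0.615, 0.001, 0.053], [0.617, 0.005, 0.051], [0.612, 0.001, 0.052], [0.625, 0.016, 0.051], [0.626, 0.021, 0.05], [0.619, 0.018, 0.053], [0.619, 0.021, 0.051], [0.615, 0.016, 0.051], [0.614, 0.022, 0.052], [0.61, 0.017, 0.052], [0.61, 0.023, 0.049]]
```

View pics/crop1.png

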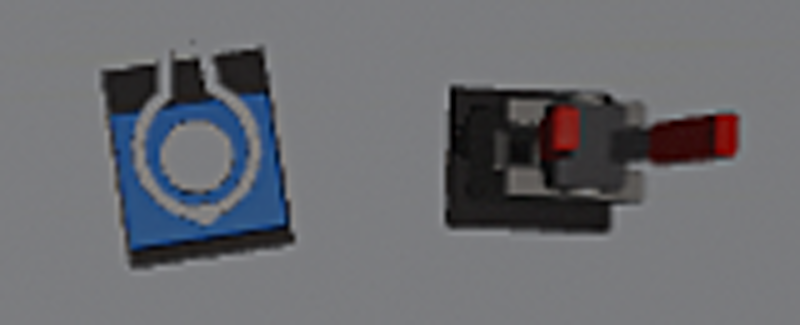

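Close crop confirms: the red-handled pliers stand in the grey holder, and the ring's lugs point up with a slight tilt. Estimates:
- Pliers: (0.577, −0.261), yaw −3.3°
- Stand: (0.582, 0.010), yaw +8°
- Hub: (0.5235, 0.2075)

Now I move above the pliers.

```bash
python3 -m pendant '[85,-2,-45,39.5,0, 85,-2,-45,39.5,0, 85,-2,-45,39.5,0, 85,-2,-45,39.5,0, 85,-2,-45,39.5,0, 85,-2,-45,39.5,0, 85,-2,-45,39.5,0, 85,-2,-45,39.5,0, 85,-2,-45,39.5,0, 85,-2,-45,39.5,0, 85,-2,-45,39.5,0, 85,-2,-45,39.5,0, 85,-2,-45,39.5,0, 85,-2,-45,39.5,0, 85,-2,-45,39.5,0, 85,-2,-40,39,0, 85,0,0,0,-0.152, 85,0,0,0,-0.152, 85,0,0,0,0]'
cat > st.py <<'E'
from h import *
def st():
    o=r.get_obs(); M=R.from_rotvec(o['orientation']).as_matrix()
    print('t',round(float(o['clock']),2),'tcp',(o['tcp_pos']*1000).round(1),'phi',np.degrees(np.arctan2(-M[0,1],M[1,1])).round(2),'x',M[:,0].round(3),'F',o['contact_force'].round(1),'w',round(float(o['grip_width'])*1000,1))
    return o,M
E
python3 - <<'E'
from st import *
st(); im,d=viewer.grab_frame('wrist'); c=viewer.calibration('wrist'); save(im,'w1.png')
P=cloud(d,c); np.savez('w1.npz',im=im,d=d,**{k:np.array(v) for k,v in c.items()})
i=im.astype(int); red=(i[...,0]>60)&(i[...,1]<i[...,0]*.4)&(i[...,2]<i[...,0]*.4)&(P[...,2]>.05)
q=P[red]; print(len(q),np.linalg.inv(c['world_to_cam'])[:3,3])
t=q[q[:,2]>.145]; t=t if len(t)>20 else q
k,lab,cen=cv2.kmeans(t.astype(np.float32),2,None,(3,50,1e-5),5,0); print(cen,[ (t[lab[:,0]==j].min(0).round(4),t[lab[:,0]==j].max(0).round(4)) for j in(0,1)])
E
```

```text
clock: 3.28
tcp_pos: [0.5767, -0.2605, 0.2633]
orientation: [0.046, 1.57, -0.046]
contact_force: [-0.4, 0.2, 0.0]
grip_width: 0.0852
t 3.27 tcp [ 576.7 -260.5  263.3] phi -3.34 x [ 0.  0. -1.] F [-0.4  0.2  0. ] w 85.2
302 [ 0.5081695  -0.25663284  0.40478989]
[[ 0.57417023 -0.29149434  0.15496941]
 [ 0.57782173 -0.23304062  0.15500835]] [(array([ 0.5671, -0.2956,  0.1523]), array([ 0.5815, -0.2876,  0.1565])), (array([ 0.5707, -0.2373,  0.1529]), array([ 0.5851, -0.2292,  0.1571]))]
```

View pics/w1.png

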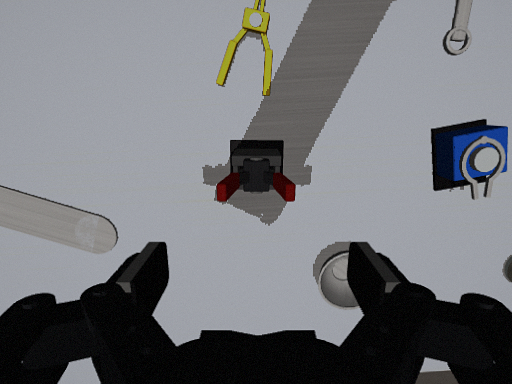

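The wrist view shows the red handles at (227,188) and (285,188), centred under the gripper within 2 mm. I shift, descend and test a light grip.

```bash
python3 -m pendant '[85,40,-1.8,-0.6,0, 85,40,0,0,0, 85,40,0,0,0, 85,28,0,0,0, 70,0,0,0,0, 62,0,0,0,0, 60,0,0,0,0, 60,0,0,0,0, 60,0,0,0,0]' 5
python3 - <<'E'
from st import *
st()
E
```

```text
clock: 4.45
tcp_pos: [0.577, -0.2627, 0.117]
orientation: [0.045, 1.568, -0.046]
contact_force: [-1.0, -0.3, 7.8]
grip_width: 0.0597
t 4.45 tcp [ 577.  -262.7  117. ] phi -3.29 x [ 0.003 -0.001 -1.   ] F [-1.  -0.3  7.8] w 59.7
```

```bash
python3 -m pendant '[57,0,0,0,0, 57,0,0,0,0]' 5; python3 -m pendant '[62,-1,0,0,0, 62,0,0,0,0]' 5
```

```text
clock: 4.7
tcp_pos: [0.5772, -0.2628, 0.1173]
orientation: [0.044, 1.567, -0.046]
contact_force: [-1.4, 0.5, 7.9]
grip_width: 0.057
clock: 4.95
tcp_pos: [0.5759, -0.2618, 0.1162]
orientation: [0.045, 1.571, -0.044]
contact_force: [0.0, 0.3, -0.4]
grip_width: 0.062
```

```bash
python3 -m pendant '[61,0,0,0,0, 61,0,0,0,0, 61,-8,0,0,0, 61,0,0,0,0]' 5; python3 - <<'E'
from st import *
st(); im,d=viewer.grab_frame('wrist'); c=viewer.calibration('wrist'); save(im[120:,:],'w2.png'); P=cloud(d,c)
i=im.astype(int); red=(i[...,0]>60)&(i[...,1]<i[...,0]*.4)&(i[...,2]<i[...,0]*.4)&(P[...,2]>.05)
q=P[red]; print(len(q),q.min(0).round(4),q.max(0).round(4))
E
```

```text
clock: 5.45
tcp_pos: [0.5766, -0.2625, 0.1252]
orientation: [0.044, 1.569, -0.045]
contact_force: [0.3, 0.7, -1.2]
grip_width: 0.0608
t 5.45 tcp [ 576.6 -262.5  125.2] phi -3.26 x [ 0.001 -0.001 -1.   ] F [ 0.3  0.7 -1.2] w 60.8
1560 [ 0.5675 -0.2927  0.1162] [ 0.5865 -0.2322  0.1673]
```

View pics/w2.png

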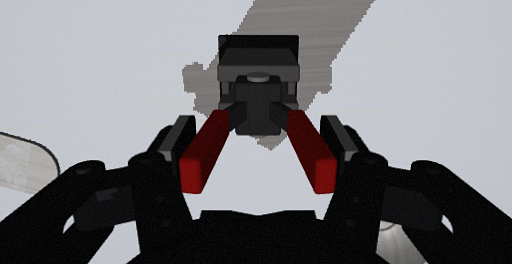

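```bash
python3 -m pendant '[61,-15,0,0,0, 61,-30,0,0,0, 61,-30,0,0,0, 61,-15,0,0,0, 61,0,0,0,0, 61,0,0,0,0, 61,0,14.6,1.1,0, 61,0,30,2,0, 61,0,40,3,0, 61,0,40,3,0, 61,0,40,3,0, 61,0,40,3,0, 61,0,40,3,0, 61,0,24,2,0, 61,0,10,4,0, 61,0,0,0,-0.1, 61,0,0,0,-0.1, 61,0,0,0,0, 61,0,0,0,0]' 5; python3 - <<'E'
from st import *
st(); 
for n in('wrist','side','top'):
    im,d=viewer.grab_frame(n); c=viewer.calibration(n); np.savez(f'{n}3.npz',im=im,d=d,**{k:np.array(v) for k,v in c.items()})
    save(im,n+'3.png')
    if n=='side': 
        s=im; p=proj(r.get_obs()['tcp_pos'],c)[0].astype(int); print(p); a=cv2.resize(im[p[1]-60:p[1]+60,p[0]-60:p[0]+60],(384,384),interpolation=2)
    if n=='wrist': w=im[:,128-60:384+60]
save(np.hstack([w,a]),'m3.png')
E
```

```text
clock: 7.88
tcp_pos: [0.6158, 0.0142, 0.2141]
orientation: [-0.11, 1.568, 0.11]
contact_force: [-0.1, -0.2, -2.4]
grip_width: 0.0611
t 7.88 tcp [615.8  14.2 214.1] phi 8.05 x [-0. -0. -1.] F [-0.1 -0.2 -2.4] w 61.1
[233 136]
```

View pics/m3.png

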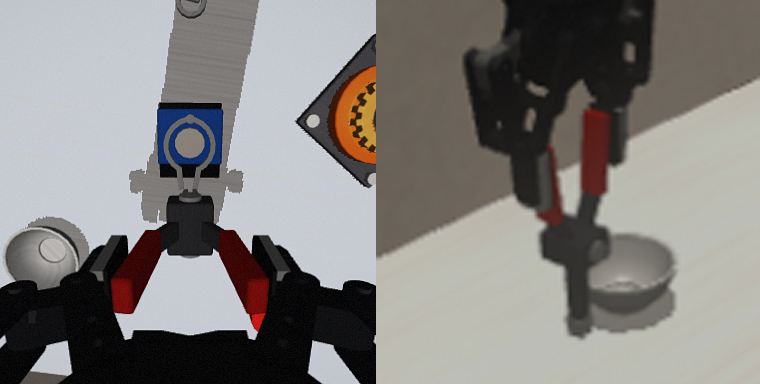

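The pliers hang straight with closed tips, just in front of the ring (wrist crop: tips at (190,193), ring at (190,145)). Now I measure the ring and pliers in the same clouds.

```bash
python3 - <<'E'
from st import *
o,M=st(); tcp=o['tcp_pos']
for n in('wrist','top','side'):
    f=np.load(n+'3.npz'); c={k:f[k] for k in('mtx','distortion','world_to_cam')}
    P=cloud(f['d'],c); i=f['im'].astype(int); rr,g,b=i[...,0],i[...,1],i[...,2]; Z=P[...,2]
    print('==',n)
    red=(rr>60)&(g<rr*.4)&(b<rr*.4)&(Z>.12)&(np.linalg.norm(P[...,:2]-tcp[:2],axis=-1)<.06); q=P[red]
    if len(q)>10:
        k,lab,cen=cv2.kmeans(q.astype(np.float32),2,None,(3,50,1e-5),5,0); print('red',len(q),cen.round(4).tolist(),'zmax',q[:,2].max().round(4))
    near=(np.linalg.norm(P[...,:2]-tcp[:2],axis=-1)<.025)&(Z<.2)&(Z>.09)
    for z0 in np.arange(.1,.19,.01):
        s=P[near&(Z>=z0)&(Z<z0+.01)]
        if len(s): e=(s-tcp)@M; print(round(z0,3),len(s),'z',(e[:,2].min()*1000).round(1),(e[:,2].max()*1000).round(1),'y',(e[:,1].min()*1000).round(1),(e[:,1].max()*1000).round(1))
    print('lowest',np.nanmin(np.where(near,Z,np.nan)).round(4))
    blue=(b>60)&(rr<b*.5)&(Z>.03)&(Z<.06)
    if n!='side' or 1:
        rc=cv2.minAreaRect(P[blue&(Z>.04)][:,:2].astype(np.float32)*1000); print('blue',blue.sum(),np.round(rc[0],1),np.round(rc[1],1),round(rc[2],2), 'z',np.median(P[blue&(Z>.04)][:,2]).round(4))
    C=np.array([.582,.010]); rad=np.linalg.norm(P[...,:2]-C,axis=-1)
    post=(Z>.0515)&(Z<.06)&(rad<.019)&~blue; q=P[post]; 
    if len(q): print('post',len(q),q.mean(0).round(4),cv2.minEnclosingCircle(q[:,:2].astype(np.float32)*1000))
    ring=(Z>.046)&(Z<.054)&(rad>.019)&(rad<.034)&(rr>70)&~blue; q=P[ring&(P[...,0]<.6)]
    A=np.c_[2*q[:,:2],np.ones(len(q))]; s=np.linalg.lstsq(A,(q[:,:2]**2).sum(1),rcond=None)[0]; print('ring c',s[:2].round(4),'r',np.sqrt(s[2]+s[0]**2+s[1]**2).round(4),len(q))
    u=np.array([np.cos(.142),np.sin(.142)]); v=np.array([-u[1],u[0]])
    L=(rad>.028)&(rad<.05)&(Z>.043)&(Z<.056)&(rr>70)&~blue; q=P[L]; e=(q[:,:2]-C)@np.c_[u,v]
    for k in(0,1):
        w=e[(e[:,1]>0)==bool(k)]; w=w[(w[:,0]>.024)&(abs(w[:,1])<.02)]
        if len(w)>3: print(' lug',len(w),'xmax',w[:,0].max().round(4),'y at 26',np.polyval(np.polyfit(w[:,0],w[:,1],1),[.026,.032]).round(4))
E
```

```text
t 8.03 tcp [615.9  14.5 214.2] phi 8.14 x [-0. -0. -1.] F [-0.4  0.2 -1.6] w 60.8
== wrist
red 1768 [[0.6191999912261963, -0.01140000019222498, 0.2538999915122986], [0.6116999983787537, 0.03799999877810478, 0.2492000013589859]] zmax 0.2884
0.1 1 z -2.7 -2.7 y 1.7 1.7
0.11 26 z -5.1 -3.7 y -5.6 5.0
0.12 8 z -5.3 -4.8 y -6.3 5.6
0.16 6 z -15.6 -15.1 y -13.5 12.7
0.17 184 z -18.9 -14.2 y -14.0 13.7
0.18 2272 z -18.8 20.9 y -14.3 13.8
lowest 0.1093
blue 2147 [574.4   8.2] [54.2 65.8] 8.11 z 0.0439
post 709 [0.5793 0.0088 0.0539] ((579.4899291992188, 8.95278549194336), 14.880454063415527)
ring c [0.5813 0.0089] r 0.024 589
 lug 103 xmax 0.0456 y at 26 [-0.012  -0.0113]
 lug 96 xmax 0.047 y at 26 [0.008  0.0071]
== top
lowest nan
blue 0 [0. 0.] [0. 0.] 0.0 z nan
ring c [0. 0.] r 0.0 0
== side
red 149 [[0.6166999936103821, -0.004900000058114529, 0.22540000081062317], [0.616599977016449, -0.007600000128149986, 0.2483000010251999]] zmax 0.2576
0.11 20 z -8.2 4.1 y -6.8 4.9
0.12 34 z -8.2 4.3 y -8.0 6.9
0.13 31 z -6.4 5.0 y -5.0 5.2
0.14 27 z -6.1 1.7 y -5.4 5.1
0.15 29 z -6.6 3.8 y -6.4 5.4
0.16 11 z -6.6 4.1 y -5.1 5.1
0.17 75 z -21.1 15.3 y -15.1 13.9
0.18 123 z -21.3 16.5 y -15.1 13.8
lowest 0.1133
blue 164 [571.6   8.7] [52.8 61.9] 7.67 z 0.0466
post 117 [0.5765 0.0093 0.0564] ((578.785888671875, 8.3584623336792), 15.83857250213623)
ring c [0.5804 0.0081] r 0.0245 147
 lug 26 xmax 0.0438 y at 26 [-0.012  -0.0116]
 lug 23 xmax 0.0439 y at 26 [0.0074 0.0062]<stdin>:14: RuntimeWarning: All-NaN slice encountered
  return _methods._mean(a, axis=axis, dtype=dtype,
  ret = ret.dtype.type(ret / rcount)
```

```bash
python3 -m pendant '[61,15,-1.4,-1.7,0, 61,20,0,0,0, 61,14,0,0,0, 61,6,0,0,0, 61,0,0,0,0, 61,0,0,0,0]' 5; python3 - <<'E'
from st import *
o,M=st(); tcp=o['tcp_pos']
im,d=viewer.grab_frame('wrist'); c=viewer.calibration('wrist')
tip=tcp+np.array([0,0,-.1]); p=proj(tip,c)[0].astype(int); print(p)
a=cv2.resize(im[p[1]-75:p[1]+35,p[0]-75:p[0]+75],None,fx=4,fy=4,interpolation=2)
s,_=viewer.grab_frame('side'); c=viewer.calibration('side'); p=proj([.61,.012,.06],c)[0].astype(int); print(p)
b=cv2.resize(s[p[1]-35:p[1]+35,p[0]-45:p[0]+45],None,fx=6.2857,fy=6.2857,interpolation=2)[:440,:]
b=cv2.resize(b,(200*2,int(440*400/b.shape[1]))); b=cv2.copyMakeBorder(b,0,440-b.shape[0],0,0,0); 
o_=np.hstack([a,b]); o_=cv2.resize(o_,(800,int(o_.shape[0]*800/o_.shape[1]))); save(o_,'m4.png')
E
```

```text
clock: 8.78
tcp_pos: [0.6149, 0.013, 0.1599]
orientation: [-0.112, 1.567, 0.112]
contact_force: [-0.7, -0.3, -1.3]
grip_width: 0.0613
t 8.78 tcp [614.9  13.  159.9] phi 8.2 x [ 0.001  0.    -1.   ] F [-0.7 -0.3 -1.3] w 61.3
[257 195]
[239 200]
```

View pics/m4.png

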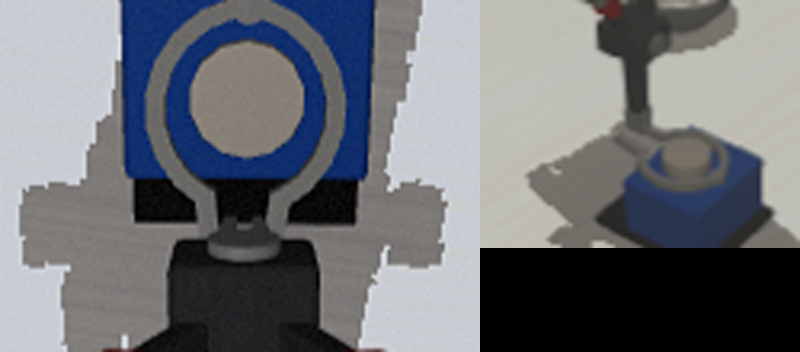

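The tips are centred over the gap within about 1 mm (gap between (215,205) and (268,205), pliers centred at (243,250)). I lower slowly and watch the force.

```bash
python3 -m pendant '[61,4,0,0,0, 61,4,0,0,0, 61,3,0,0,0, 61,3,0,0,0, 61,1,0,0,0, 61,0,0,0,0]' 5; python3 - <<'E'
from st import *
o,M=st(); tcp=o['tcp_pos']
s,d=viewer.grab_frame('side'); c=viewer.calibration('side'); p=proj([.61,.012,.06],c)[0].astype(int); P=cloud(d,c)
b=cv2.resize(s[p[1]-40:p[1]+30,p[0]-45:p[0]+45],None,fx=7,fy=7,interpolation=2); save(b,'m5.png')
E
```

```text
clock: 9.62
tcp_pos: [0.6145, 0.013, 0.1443]
orientation: [-0.112, 1.568, 0.112]
contact_force: [0.3, 0.6, -1.2]
grip_width: 0.0612
t 9.62 tcp [614.5  13.  144.3] phi 8.2 x [ 0. -0. -1.] F [ 0.3  0.6 -1.2] w 61.2
```

View pics/m5.png

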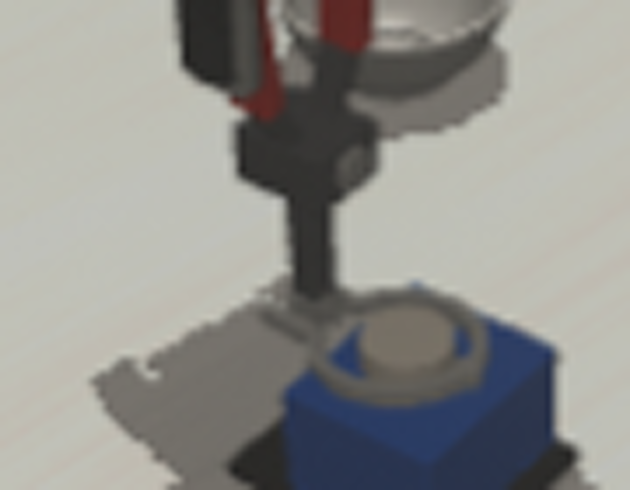

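The tips sit between the lugs (around (315,300)) with no added force. I squeeze in two stages.

```bash
python3 -m pendant '[57,0,0,0,0, 53,0,0,0,0, 53,0,0,0,0]' 25; python3 -m pendant '[48,0,0,0,0, 43,0,0,0,0, 40,0,0,0,0, 40,0,0,0,0, 40,0,0,0,0]' 25; python3 - <<'E'
from st import *
st()
E
```

```text
clock: 10.05
tcp_pos: [0.6145, 0.0131, 0.1444]
orientation: [-0.112, 1.568, 0.113]
contact_force: [-0.1, -1.1, 0.1]
grip_width: 0.053
clock: 10.68
tcp_pos: [0.6147, 0.013, 0.1445]
orientation: [-0.112, 1.567, 0.112]
contact_force: [0.8, 0.0, -0.4]
grip_width: 0.0411
t 10.68 tcp [614.7  13.  144.5] phi 8.2 x [ 0.001  0.    -1.   ] F [ 0.8  0.  -0.4] w 41.1
```

```bash
python3 -m pendant '[40,0,0,0,0, 40,-3,0,0,0, 40,-5,0,0,0, 40,-10,0,0,0, 40,-15,0,0,0, 40,-15,0,0,0, 40,-10,0,0,0, 40,-4,0,0,0, 40,0,0,0,0, 40,0,0,0,0]' 30; python3 - <<'E'
from st import *
o,M=st(); tcp=o['tcp_pos']
s,d=viewer.grab_frame('side'); c=viewer.calibration('side'); np.savez('side6.npz',im=s,d=d,**{k:np.array(v) for k,v in c.items()})
p=proj([.6,.012,.12],c)[0].astype(int)
b=cv2.resize(s[p[1]-45:p[1]+50,p[0]-45:p[0]+45],None,fx=5,fy=5,interpolation=2)
w,d=viewer.grab_frame('wrist'); cw=viewer.calibration('wrist'); np.savez('wrist6.npz',im=w,d=d,**{k:np.array(v) for k,v in cw.items()})
q=proj(tcp+[0,0,-.1],cw)[0].astype(int); a=cv2.resize(w[q[1]-85:q[1]+34,q[0]-70:q[0]+70],None,fx=2.5,fy=2.5,interpolation=2)
a=cv2.copyMakeBorder(a,0,max(0,b.shape[0]-a.shape[0]),0,0,0)[:b.shape[0]]; save(np.hstack([b,a]),'m6.png')
E
```

```text
clock: 11.92
tcp_pos: [0.614, 0.013, 0.2057]
orientation: [-0.113, 1.569, 0.112]
contact_force: [-0.5, 0.9, -1.8]
grip_width: 0.0409
t 11.93 tcp [614.   13.  205.7] phi 8.2 x [-0.001 -0.    -1.   ] F [-0.5  0.9 -1.8] w 40.9
```

View pics/m6.png

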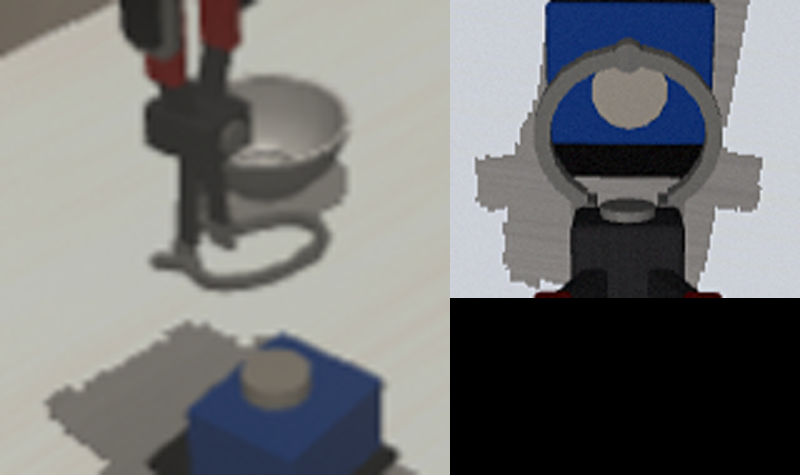

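The ring is spread on the tips and clear of the stand, and looks level. Now I measure its plane and opening relative to the TCP.

```bash
python3 - <<'E'
from st import *
from scipy.optimize import minimize
o,M=st(); tcp=o['tcp_pos']
for n in('wrist','side'):
    f=np.load(n+'6.npz'); c={k:f[k] for k in('mtx','distortion','world_to_cam')}
    P=cloud(f['d'],c); e=(P-tcp)@M*1000  # tool coords mm
    X,Y,Zz=e[...,0],e[...,1],e[...,2]
    m=(X>85)&(X<112)&(abs(Y)<38)&(Zz<-5)&(Zz>-75); q=e[m]
    pl=np.linalg.lstsq(np.c_[q[:,1:],np.ones(len(q))],q[:,0],rcond=None)[0]
    res=q[:,0]-np.c_[q[:,1:],np.ones(len(q))]@pl; q=q[abs(res)<4]; pl=np.linalg.lstsq(np.c_[q[:,1:],np.ones(len(q))],q[:,0],rcond=None)[0]
    print(n,len(q),'plane slopes y,z',pl[:2].round(3),'x at z=-32',(pl@[0,-32,1]).round(2),'y',q[:,1].min().round(1),q[:,1].max().round(1),'zmin',q[:,2].min().round(1))
    p=q[q[:,2]<-14][:,1:]
    s=minimize(lambda v:-np.percentile(np.hypot(*(p-v).T),1),[0,-30],method='Nelder-Mead'); print(' inscribed',s.x.round(2),-s.fun)
    s=minimize(lambda v:-np.hypot(*(p-v).T).min(),[0,-30],method='Nelder-Mead'); print(' inscribed min',s.x.round(2),-s.fun)
    for a in range(-180,180,30):
        k=abs((np.degrees(np.arctan2(p[:,0],p[:,1]+30))-a+180)%360-180)<8; h=np.hypot(p[k][:,0],p[k][:,1]+30)
        if k.sum(): print(a,h.min().round(1),h.max().round(1),end='; ')
    print()
    # stub & block
    tp=P[m]; 
    b=e[(abs(Y)<20)&(X>20)&(X<50)&(Zz>-25)&(Zz<25)]; print(' block',len(b),b.min(0).round(1),b.max(0).round(1))
E
```

```text
t 12.03 tcp [614.1  13.1 205.7] phi 8.21 x [-0.001 -0.    -1.   ] F [ 0.7 -0.2 -1.8] w 40.9
wrist 982 plane slopes y,z [-0.005  0.29 ] x at z=-32 90.29 y -29.4 29.1 zmin -57.6
 inscribed [  0.   -26.26] 23.42804487795399
 inscribed min [  0.15 -25.43] 22.83249969110717
-180 18.3 27.6; -150 19.8 26.4; -120 21.5 27.8; -90 23.6 29.5; -60 24.9 30.4; 60 25.2 30.7; 90 23.9 29.3; 120 21.7 27.8; 150 20.3 26.4; 
 block 2481 [ 20.  -15.4 -18.9] [49.8 15.1 21. ]
side 108 plane slopes y,z [-0.008  0.261] x at z=-32 89.11 y -30.5 28.8 zmin -53.3
 inscribed [ -0.25 -30.5 ] 23.03508806933876
 inscribed min [  0.   -25.69] 21.88012279703838
-120 24.4 24.4; -90 25.4 30.5; -60 24.5 32.2; 60 24.2 28.5; 90 24.0 29.0; 120 19.9 27.8; 150 25.9 26.7; 
 block 306 [ 20.1 -16.9 -21.1] [50.  14.3 17.4]
```

Both cameras agree that the ring tilts up by about 0.28 rad, back end high. The advancing pads must have pushed the lugs down over the stand's edge. I check how far the pliers moved down relative to the TCP between light and full grip.

```bash
cat > blk.py <<'E'
from st import *
def blk(P,tcp,M,t=''):
    e=(P-tcp)@M*1000
    X,Y,Z=e[...,0],e[...,1],e[...,2]
    m=(abs(Y)<8)&(X>15)&(X<45)&(Z>-14)&(Z<8); print(t,'block top x',np.nanmedian(X[m]).round(2),m.sum())
    m=(X>80)&(X<118)&(abs(Y)<34)&(Z<-14)&(Z>-66)&(P[...,2]>.047); q=e[m]
    for _ in range(4):
        A=np.c_[q[:,1:],np.ones(len(q))]; pl=np.linalg.lstsq(A,q[:,0],rcond=None)[0]; q=q[abs(q[:,0]-A@pl)<3]
    print('  ring slopes',pl[:2].round(3),'x at z=-32',(pl@[0,-32,1]).round(1),'at tips',pl[2].round(1),len(q))
E
python3 - <<'E'
from blk import *
o,M=st(); 
for k,t,ph in((3,[.6159,.0145,.2142],8.14),(6,o['tcp_pos'],8.2)):
  for n in('wrist','side'):
    f=np.load(f'{n}{k}.npz'); c={k:f[k] for k in('mtx','distortion','world_to_cam')}
    blk(cloud(f['d'],c),np.array(t),M,f'{n}{k}')
E
```

```text
t 12.03 tcp [614.1  13.1 205.7] phi 8.21 x [-0.001 -0.    -1.   ] F [ 0.7 -0.2 -1.8] w 40.9
wrist3 block top x 27.02 941
  ring slopes [0. 0.] x at z=-32 0.0 at tips 0.0 0
side3 block top x 23.78 34
  ring slopes [0. 0.] x at z=-32 0.0 at tips 0.0 0
wrist6 block top x 33.79 901
  ring slopes [-0.003  0.31 ] x at z=-32 89.8 at tips 99.7 1079
side6 block top x 30.5 39
  ring slopes [0.005 0.293] x at z=-32 88.0 at tips 97.4 123
```

The pads advance 6.7 mm from 61 to 41 mm opening, so the squeeze has to be matched by raising the TCP. I put the ring back at the same pose, ease off so it lies flat, and regrip with compensation.

```bash
python3 -m pendant '[40,20,0,0,0, 40,20,0,0,0, 40,14,0,0,0, 40,6,0,0,0, 40,0,0,0,0, 46,0,0,0,0, 51,0,0,0,0, 56,0,0,0,0, 61,0,0,0,0, 61,0,0,0,0, 61,0,0,0,0]' 25; python3 - <<'E'
from blk import *
o,M=st(); tcp=o['tcp_pos']
w,d=viewer.grab_frame('wrist'); c=viewer.calibration('wrist'); P=cloud(d,c); blk(P,tcp,M,'w')
q=proj(tcp+[0,0,-.1],c)[0].astype(int); a=cv2.resize(w[q[1]-85:q[1]+34,q[0]-70:q[0]+70],None,fx=3,fy=3,interpolation=2)
s,d=viewer.grab_frame('side'); c=viewer.calibration('side'); p=proj([.6,.012,.06],c)[0].astype(int)
b=cv2.resize(s[p[1]-35:p[1]+35,p[0]-35:p[0]+35],(357,357),interpolation=2); save(np.hstack([a,b]),'m7.png')
E
```

```text
clock: 13.4
tcp_pos: [0.6144, 0.013, 0.1463]
orientation: [-0.112, 1.568, 0.112]
contact_force: [0.5, -0.0, -1.5]
grip_width: 0.0608
t 13.4 tcp [614.4  13.  146.3] phi 8.21 x [-0. -0. -1.] F [ 0.5 -0.  -1.5] w 60.8
w block top x 26.93 941
  ring slopes [-0.013 -0.173] x at z=-32 92.8 at tips 87.2 1375
```

View pics/m7.png

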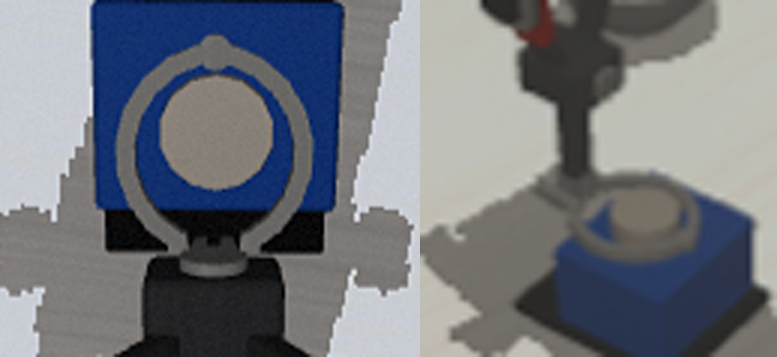

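The ring is back on the stand and relaxed, but seems to have shifted a few mm towards the pliers (post (216,132), ring centre (214,150)). I check flatness and shift numerically.

```bash
python3 - <<'E'
from st import *
o,M=st(); tcp=o['tcp_pos']
for n in('wrist','side'):
    im,d=viewer.grab_frame(n); c=viewer.calibration(n); P=cloud(d,c); e=(P-tcp)@M*1000
    i=im.astype(int); blue=(i[...,2]>1.5*i[...,0]); Z=P[...,2]*1000
    np.savez(f'{n}7.npz',im=im,d=d,**{k:np.array(v) for k,v in c.items()})
    m=(Z>42)&(Z<75)&~blue&(abs(e[...,1])<40)&(e[...,2]<-8)&(e[...,2]>-75)
    post=m&(np.hypot(e[...,1]-0,e[...,2]+34)<14)
    q=e[m]; zz=Z[m]
    print(n,'n',m.sum())
    for a in range(-80,-5,4):
        k=(abs(q[:,1])<3)&(abs(q[:,2]-a)<2)
        if k.sum(): print(a,int(k.sum()),np.median(zz[k]).round(1),end='; ')
    print()
    for a in range(-60,-5,6):
        for s in(-1,1):
            k=(s*q[:,1]>15.5)&(abs(q[:,2]-a)<3)
            if k.sum(): print(a,s,int(k.sum()),'z',np.median(zz[k]).round(1),'y',q[k][:,1].min().round(1),q[k][:,1].max().round(1),end='; ')
    print()
E
```

```text
t 13.5 tcp [614.4  13.  146.3] phi 8.2 x [-0.  0. -1.] F [-1.4 -0.4 -2.3] w 61.1
wrist n 2232
-60 13 49.0; -56 43 48.9; -52 29 48.5; -48 46 53.6; -44 41 53.9; -40 40 54.0; -36 40 53.9; -32 44 53.9; -28 44 53.9; -24 39 54.1; -20 10 53.9; 
-60 -1 2 z 42.1 y -32.1 -32.0; -60 1 1 z 42.7 y 33.9 33.9; -54 1 1 z 49.3 y 15.7 15.7; -48 -1 26 z 49.0 y -20.0 -15.9; -48 1 37 z 48.8 y 15.7 33.8; -42 -1 57 z 48.9 y -23.3 -16.0; -42 1 55 z 49.0 y 15.8 23.8; -36 -1 52 z 48.7 y -25.0 -19.3; -36 1 51 z 49.0 y 19.9 25.5; -30 -1 44 z 49.0 y -32.2 -20.9; -30 1 42 z 48.7 y 21.5 25.8; -24 -1 53 z 49.2 y -25.2 -19.7; -24 1 56 z 48.7 y 20.3 25.8; -18 -1 54 z 48.9 y -23.7 -16.6; -18 1 56 z 48.9 y 17.2 24.4; -12 -1 46 z 48.9 y -31.1 -15.8; -12 1 52 z 48.8 y 15.6 31.7; -6 -1 2 z 49.3 y -16.7 -15.9; -6 1 3 z 49.2 y 16.4 18.1; 
side n 346
-60 7 51.5; -56 5 52.5; -52 6 54.0; -48 3 56.2; -44 3 57.9; -40 3 56.7; -36 6 56.9; -32 3 57.5; -28 2 56.6; -24 4 57.3; -20 2 47.0; -16 2 47.0; 
-60 -1 2 z 47.1 y -31.8 -30.8; -54 -1 2 z 46.9 y -32.8 -30.9; -54 1 2 z 51.8 y 16.6 17.0; -48 -1 9 z 48.1 y -34.2 -17.0; -48 1 9 z 50.3 y 15.8 20.2; -42 -1 9 z 50.5 y -32.2 -18.5; -42 1 13 z 50.7 y 16.4 23.3; -36 -1 9 z 50.5 y -32.3 -15.6; -36 1 12 z 50.4 y 19.4 26.3; -30 -1 7 z 51.5 y -28.4 -23.0; -30 1 10 z 50.8 y 18.9 25.6; -24 -1 9 z 51.6 y -33.1 -19.7; -24 1 8 z 51.6 y 20.7 24.6; -18 -1 11 z 50.9 y -33.3 -17.2; -18 1 9 z 50.7 y 16.4 22.4; -12 -1 6 z 51.5 y -19.0 -15.6; -12 1 5 z 50.9 y 16.6 22.8;
```

The ring lies flat, shifted about 3 mm to +x. I shift the tips 2.5 mm, then squeeze while raising, biased slightly upward.

```bash
python3 -m pendant '[61,2,0.3,2.5,0, 61,0,0,0,0, 57,-1.6,0,0,0, 57,0,0,0,0, 54,-1.2,0,0,0, 51,-1.2,0,0,0, 48,-1.2,0,0,0, 45,-1.2,0,0,0, 42,-1.2,0,0,0, 40,-0.4,0,0,0, 40,0,0,0,0, 40,-3,0,0,0, 40,-8,0,0,0, 40,-15,0,0,0, 40,-15,0,0,0, 40,-12,0,0,0, 40,-6,0,0,0, 40,0,0,0,0, 40,0,0,0,0]' 30; python3 - <<'E'
from blk import *
o,M=st(); tcp=o['tcp_pos']
for n in('wrist','side'):
    im,d=viewer.grab_frame(n); c=viewer.calibration(n); P=cloud(d,c); np.savez(f'{n}8.npz',im=im,d=d,**{k:np.array(v) for k,v in c.items()})
    blk(P,tcp,M,n)
E
```

```text
clock: 15.98
tcp_pos: [0.6165, 0.0137, 0.2109]
orientation: [-0.112, 1.569, 0.112]
contact_force: [-0.1, -0.1, -1.4]
grip_width: 0.041
t 15.97 tcp [616.5  13.7 210.9] phi 8.2 x [-0.001 -0.    -1.   ] F [-0.1 -0.1 -1.4] w 41.0
wrist block top x 33.9 898
  ring slopes [-0.002 -0.505] x at z=-32 118.5 at tips 102.4 303
side block top x 30.47 41
  ring slopes [-0.011 -0.517] x at z=-32 115.4 at tips 98.8 74
```

```bash
python3 - <<'E'
from st import *
o,M=st(); tcp=o['tcp_pos']
s=np.load('side8.npz'); c={k:s[k] for k in('mtx','distortion','world_to_cam')}
p=proj([.6,.012,.12],c)[0].astype(int)
b=cv2.resize(s['im'][p[1]-45:p[1]+50,p[0]-45:p[0]+45],None,fx=5,fy=5,interpolation=2)
f=np.load('wrist8.npz'); c={k:f[k] for k in('mtx','distortion','world_to_cam')}
q=proj(tcp+[0,0,-.1],c)[0].astype(int); a=cv2.resize(f['im'][q[1]-85:q[1]+34,q[0]-70:q[0]+70],None,fx=2.5,fy=2.5,interpolation=2)
a=cv2.copyMakeBorder(a,0,max(0,b.shape[0]-a.shape[0]),0,0,0)[:b.shape[0]]; save(np.hstack([b,a]),'m8.png')
for n in('wrist8','side8'):
    f=np.load(n+'.npz'); c={k:f[k] for k in('mtx','distortion','world_to_cam')}; P=cloud(f['d'],c); e=(P-tcp)@M*1000
    m=(abs(e[...,1])<36)&(e[...,2]<-10)&(e[...,2]>-75)&(P[...,2]>.062)&(e[...,0]>70); q=e[m]
    for a in range(-75,-8,6):
        k=abs(q[:,2]-a)<3
        if k.sum(): print(a,int(k.sum()),np.median(q[k][:,0]).round(1),q[k][:,1].min().round(1),q[k][:,1].max().round(1),end='; ')
    print()
E
```

```text
t 16.07 tcp [616.5  13.7 210.7] phi 8.21 x [-0.001 -0.    -1.   ] F [-0.3  0.3 -2.8] w 40.9
-63 6 133.8 -2.3 2.1; -57 177 131.8 -16.3 16.1; -51 223 130.0 -23.3 22.9; -45 137 126.2 -27.4 27.2; -39 104 122.6 -28.9 28.9; -33 97 119.5 -28.9 28.7; -27 91 116.1 -28.8 28.6; -21 120 113.0 -27.1 27.2; -15 137 109.9 -23.4 23.4; -9 34 107.9 -18.1 19.2; 
-63 5 131.4 -2.5 3.0; -57 38 128.9 -15.8 16.4; -51 27 125.8 -25.5 23.8; -45 27 122.6 -28.5 29.0; -39 19 119.6 -30.1 27.1; -33 25 117.0 -31.5 28.7; -27 23 113.5 -28.6 28.0; -21 27 109.7 -26.3 24.2; -15 23 106.9 -23.9 19.4; -9 11 104.8 -19.1 18.5;
```

View pics/m8.png

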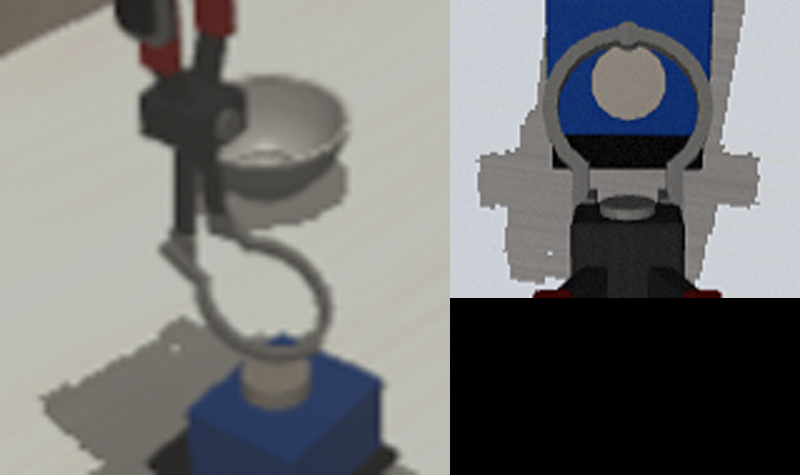

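The ring is spread but its tail hangs about 0.5 rad down. Pressing the tail gently on the stand should rotate it flat, so I lower it to just above level and measure.

```bash
python3 -m pendant '[40,15,0,0,0, 40,10,0,0,0, 40,8,0,0,0, 40,6,0,0,0, 40,5,0,0,0, 40,4,0,0,0, 40,3,0,0,0, 40,3,0,0,0, 40,2,0,0,0, 40,0,0,0,0]' 30; cat > tilt.py <<'E'
from st import *
def tilt(tag,zmin=.047):
    o,M=st(); tcp=o['tcp_pos']
    for n in('wrist','side'):
        im,d=viewer.grab_frame(n); c=viewer.calibration(n); P=cloud(d,c); np.savez(f'{n}{tag}.npz',im=im,d=d,**{k:np.array(v) for k,v in c.items()})
        e=(P-tcp)@M*1000; i=im.astype(int); blue=i[...,2]>1.4*i[...,0]
        for s in(-1,1):
            m=(s*e[...,1]>17.5)&(s*e[...,1]<31)&(e[...,2]<-12)&(e[...,2]>-52)&(P[...,2]>zmin)&(e[...,0]>70)&~blue; q=e[m]
            for _ in range(3):
                if len(q)<6: break
                p=np.polyfit(q[:,2],q[:,0],1); q=q[abs(q[:,0]-np.polyval(p,q[:,2]))<2.5]
            if len(q)>=6: print(n,s,len(q),'slope',p[0].round(3),'x(-32)',np.polyval(p,-32).round(1),'x(0)',p[1].round(1))
    return o,M
E
python3 -c "
from tilt import *
tilt('9')"
```

```text
clock: 17.32
tcp_pos: [0.6167, 0.0137, 0.1551]
orientation: [-0.112, 1.568, 0.112]
contact_force: [-0.4, -0.0, -1.0]
grip_width: 0.0409
t 17.32 tcp [616.7  13.7 155.1] phi 8.21 x [-0. -0. -1.] F [-0.4 -0.  -1. ] w 40.9
wrist -1 319 slope -0.058 x(-32) 104.2 x(0) 102.4
wrist 1 316 slope -0.056 x(-32) 104.2 x(0) 102.4
side -1 43 slope -0.041 x(-32) 102.7 x(0) 101.4
side 1 35 slope -0.038 x(-32) 102.4 x(0) 101.2
```

```bash
python3 -m pendant '[40,1.2,0,0,0, 40,1.2,0,0,0, 40,0,0,0,0, 40,0,0,0,0, 40,-1,0,0,0, 40,-2,0,0,0, 40,-4,0,0,0, 40,-6,0,0,0, 40,-8,0,0,0, 40,-8,0,0,0, 40,-6,0,0,0, 40,-3,0,0,0, 40,0,0,0,0]' 30
python3 -c "
from tilt import *
tilt('10',.06)"
```

```text
clock: 19.05
tcp_pos: [0.6169, 0.0137, 0.1911]
orientation: [-0.112, 1.568, 0.112]
contact_force: [0.5, -0.5, -2.5]
grip_width: 0.0407
t 19.05 tcp [616.9  13.7 191.1] phi 8.21 x [ 0.  0. -1.] F [ 0.5 -0.5 -2.5] w 40.7
wrist -1 320 slope -0.037 x(-32) 104.0 x(0) 102.8
wrist 1 318 slope -0.032 x(-32) 103.9 x(0) 102.9
side -1 41 slope -0.037 x(-32) 101.1 x(0) 100.0
side 1 43 slope -0.088 x(-32) 101.4 x(0) 98.6
```

Now level (about 0.04 rad) and stable. I compute the centre of the opening in tool axes, and then the stub offset from all data.

```bash
python3 - <<'E'
from st import *
from scipy.optimize import minimize
o,M=st(); tcp=o['tcp_pos']
for n in('wrist','side'):
    f=np.load(n+'10.npz'); c={k:f[k] for k in('mtx','distortion','world_to_cam')}
    e=(cloud(f['d'],c)-tcp)@M*1000; m=(abs(e[...,0]-103)<6)&(abs(e[...,1])<36)&(e[...,2]<-10)&(e[...,2]>-75); p=e[m][:,1:]
    s=minimize(lambda v:-np.percentile(np.hypot(*(p-v).T),1.5),[0,-30],method='Nelder-Mead'); print(n,'inscribed',s.x.round(2),-s.fun)
    for a in range(-62,-8,6):
        k=abs(p[:,1]-a)<2; y=p[k][:,0]
        if k.sum(): print(a,y.min().round(1),(y[y<0].max() if (y<0).any() else 0).__round__(1),(y[y>0].min() if (y>0).any() else 0).__round__(1),y.max().round(1),end='; ')
    k=abs(p[:,0])<4; print('\n back z',p[k][:,1].min().round(1),np.sort(p[k][:,1])[-5:].round(1))
    # tips
    m=(e[...,0]>60)&(e[...,0]<95)&(abs(e[...,1])<20)&(abs(e[...,2])<20); t=e[m]; 
    if len(t): print(' tips z',t[:,2].min().round(1),t[:,2].max().round(1),'y',t[:,1].min().round(1),t[:,1].max().round(1))
E
```

```text
t 19.15 tcp [616.7  13.7 190.7] phi 8.21 x [-0. -0. -1.] F [-0.9 -0.9 -1.9] w 40.6
wrist inscribed [-2.000e-02 -3.551e+01] 24.107866847424813
-62 -14.8 -0.6 0.2 15.2; -56 -22.1 -11.0 9.1 21.6; -50 -26.1 -18.1 17.8 25.7; -44 -28.6 -22.2 21.9 28.3; -38 -28.9 -24.1 23.6 28.5; -32 -29.0 -23.5 23.7 29.3; -26 -28.5 -21.7 21.4 27.8; -20 -25.2 -16.9 16.7 24.8; -14 -21.1 -13.6 13.4 20.8; 
 back z -66.5 [-58.8 -58.1 -58.1 -58.1 -58.1]
 tips z -6.0 -5.1 y -12.6 12.3
side inscribed [ -0.   -36.73] 22.629779924690112
-62 -17.7 -0.2 0.9 16.5; -56 -22.1 -14.4 13.6 22.0; -50 -26.6 -21.8 17.6 24.7; -44 -29.7 -24.2 23.4 27.6; -38 -28.8 -24.4 22.0 28.7; -32 -27.9 -23.1 23.3 27.4; -26 -28.8 -22.0 21.6 25.8; -20 -25.2 -16.9 15.5 21.0; -14 -20.1 -14.7 14.2 17.3; 
 back z -68.3 [-64.7 -64.  -61.5 -61.3 -60.5]
 tips z -7.7 3.3 y -14.4 12.6
```

```bash
python3 -m pendant '[40,-5,0,0,0, 40,-10,3,-1,0, 40,-8,10,-2,0, 40,-2,18,-3,0, 40,0,25,-3.5,0, 40,0,26,-3.5,0, 40,0,26,-3.5,0, 40,0,26,-3.5,0, 40,0,25,-3,0, 40,0,20,-2.5,0, 40,0,14,-2,0, 40,0,8,-0.7,0, 40,0,3.5,0,0, 40,0,0,0,0, 40,0,0,0,0]' 30
cat > hub.py <<'E'
from tilt import *
from scipy.optimize import minimize
def hub(tag):
    o,M=tilt(tag,.06); tcp=o['tcp_pos']
    for n in('wrist','side'):
        f=np.load(f'{n}{tag}.npz'); c={k:f[k] for k in('mtx','distortion','world_to_cam')}
        P=cloud(f['d'],c); e=(P-tcp)@M*1000
        m=(abs(P[...,2]-.090)<.005)&(abs(e[...,1])<30)&(e[...,2]<-8)&(e[...,2]>-75)
        q=e[m][:,1:]; 
        if len(q)>10: h=cv2.convexHull(q.astype(np.float32)); print(n,'stub',len(q),np.round(cv2.minEnclosingCircle(h)[0],1),round(cv2.minEnclosingCircle(h)[1],1),'y',q[:,0].min().round(1),q[:,0].max().round(1),'z',q[:,1].min().round(1),q[:,1].max().round(1),'h',np.median(P[m][:,2]).round(4))
        m=(abs(e[...,0]-103)<6)&(abs(e[...,1])<36)&(e[...,2]<-12)&(e[...,2]>-75); p=e[m][:,1:]
        s=minimize(lambda v:-np.percentile(np.hypot(*(p-v).T),2),[0,-34],method='Nelder-Mead'); print(n,'ring',s.x.round(2),-s.fun)
E
python3 -c "
from hub import *
hub('11')
f=np.load('wrist11.npz'); save(f['im'],'m11.png')"
```

```text
clock: 21.02
tcp_pos: [0.56, 0.2112, 0.2159]
orientation: [-0.112, 1.568, 0.111]
contact_force: [0.2, -0.5, -1.8]
grip_width: 0.0404
t 21.02 tcp [560.  211.2 215.9] phi 8.13 x [ 0. -0. -1.] F [ 0.2 -0.5 -1.8] w 40.4
wrist -1 76 slope -0.146 x(-32) 105.9 x(0) 101.2
wrist 1 7 slope -0.055 x(-32) 108.1 x(0) 106.3
side -1 40 slope -0.124 x(-32) 103.2 x(0) 99.2
side 1 21 slope -0.276 x(-32) 123.9 x(0) 115.1
wrist stub 1907 [  1.2 -35.8] 22.0 y -20.2 22.8 z -57.2 -14.5 h 0.0896
wrist ring [  0.   -35.63] 24.14493909519815
side stub 284 [  0.4 -37.8] 22.9 y -21.7 22.5 z -59.5 -15.6 h 0.0911
side ring [ -0.1  -36.13] 23.966596167299546
```

View pics/m11.png

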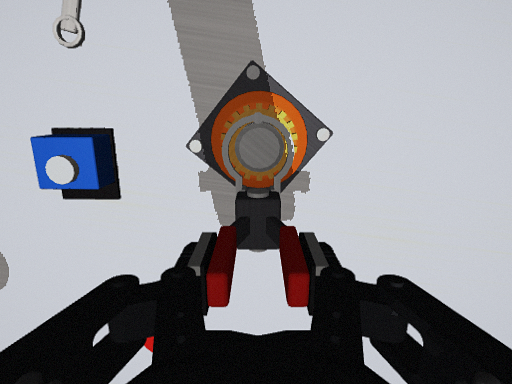

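The ring sits concentrically above the stub (both around (259,147)), offset only about 1 mm. The tilt reading is polluted by the gear, so I refit it.

```bash
cat > lev.py <<'E'
from st import *
def lev(tag,tcp,M):
    for n in('wrist','side'):
        f=np.load(f'{n}{tag}.npz'); c={k:f[k] for k in('mtx','distortion','world_to_cam')}
        e=(cloud(f['d'],c)-tcp)@M*1000; rho=np.hypot(e[...,1],e[...,2]+36)
        m=(abs(e[...,0]-104)<10)&(rho>23.6)&(rho<31)&(e[...,2]<-12); q=e[m]
        for _ in range(5):
            A=np.c_[q[:,1:],np.ones(len(q))]; pl=np.linalg.lstsq(A,q[:,0],rcond=None)[0]; q=q[abs(q[:,0]-A@pl)<2]
        print(n,len(q),'slopes',pl[:2].round(3),'x(-36)',(pl@[0,-36,1]).round(1))
E
python3 -c "
from lev import *
o,M=st(); lev('10',np.array([.6169,.0137,.1911]),M); lev('11',o['tcp_pos'],M)"
```

```text
t 21.12 tcp [560.  211.4 215.9] phi 8.14 x [ 0. -0. -1.] F [-0.1  0.1 -1.8] w 41.2
wrist 1138 slopes [-0.003 -0.038] x(-36) 104.2
side 122 slopes [ 0.017 -0.037] x(-36) 101.4
wrist 1139 slopes [-0.001 -0.037] x(-36) 103.9
side 231 slopes [ 0.009 -0.04 ] x(-36) 102.1
```

Level (0.037 rad). I correct laterally and lower, watching the force.

```bash
python3 -m pendant '[40,4,0.9,-0.8,0, 40,6,0,0,0, 40,4,0,0,0, 40,3,0,0,0, 40,3,0,0,0, 40,2,0,0,0, 40,0,0,0,0]' 30
python3 -c "
from hub import *
import lev
hub('12'); o,M=st(); lev.lev('12',o['tcp_pos'],M)" | grep -v slope\ 
```

```text
clock: 22.0
tcp_pos: [0.5588, 0.2128, 0.1938]
orientation: [-0.113, 1.568, 0.112]
contact_force: [0.1, 0.0, -2.5]
grip_width: 0.0405
t 22.0 tcp [558.8 212.8 193.8] phi 8.2 x [-0. -0. -1.] F [ 0.1  0.  -2.5] w 40.5
wrist stub 3506 [  0.6 -34.5] 32.0 y -28.9 28.7 z -66.5 -8.0 h 0.0897
wrist ring [ 3.000e-02 -3.533e+01] 3.84646417158971
side stub 703 [  0.8 -36. ] 31.9 y -29.9 28.7 z -67.9 -8.0 h 0.0914
side ring [  0.   -32.44] 4.48201700330224
t 22.1 tcp [558.9 212.8 194. ] phi 8.2 x [ 0.  0. -1.] F [ 0.7 -0.2 -1.9] w 40.6
wrist 1141 slopes [-0.    -0.038] x(-36) 104.0
side 199 slopes [-0.007 -0.047] x(-36) 102.0
```

```bash
python3 -m pendant '[40,3,0,0,0, 40,3,0,0,0, 40,3,0,0,0, 40,3,0,0,0, 40,2.5,0,0,0, 40,2,0,0,0, 40,0,0,0,0, 40,0,0,0,0, 40,0,0,0,0]' 30
python3 - <<'E'
from tilt import *
import lev
import io,contextlib
with contextlib.redirect_stdout(io.StringIO()): tilt('13')
o,M=st(); tcp=o['tcp_pos']; lev.lev('13',tcp,M)
for n in('wrist','side'):
    f=np.load(f'{n}13.npz'); c={k:f[k] for k in('mtx','distortion','world_to_cam')}
    P=cloud(f['d'],c); e=(P-tcp)@M*1000; Z=P[...,2]
    rho=np.hypot(e[...,1],e[...,2]+36)
    m=(Z>.088)&(Z<.095)&(rho<26); q=e[m][:,1:].astype(np.float32); print(n,'stub',len(q),np.round(cv2.minEnclosingCircle(q)[0],1),cv2.minEnclosingCircle(q)[1],q.min(0),q.max(0),np.median(Z[m]).round(4))
    m=(rho>24)&(rho<31)&(e[...,2]<-14)&(Z>.066)&(Z<.083); q=e[m]; print(' ring top z',np.median(Z[m]).round(4),len(q),'y',q[:,1].min().round(1),q[:,1].max().round(1),'zmin',q[:,2].min().round(1))
s=np.load('side13.npz'); c={k:s[k] for k in('mtx','distortion','world_to_cam')}
p=proj([.535,.21,.085],c)[0].astype(int); b=cv2.resize(s['im'][p[1]-55:p[1]+40,p[0]-50:p[0]+50],None,fx=5,fy=5,interpolation=2); save(b,'m13.png')
E
```

```text
clock: 23.22
tcp_pos: [0.5589, 0.2129, 0.1775]
orientation: [-0.112, 1.568, 0.113]
contact_force: [-0.7, 0.6, -1.6]
grip_width: 0.0405
t 23.32 tcp [558.9 212.9 177.5] phi 8.2 x [ 0.  0. -1.] F [ 0.7  0.3 -2.7] w 40.6
wrist 1108 slopes [-0.    -0.039] x(-36) 103.8
side 163 slopes [-0.004 -0.067] x(-36) 101.5
wrist stub 2074 [ -1.1 -35.1] 20.707094192504883 [-21.088936 -55.220898] [ 19.306396  -14.7479105] 0.0898
 ring top z 0.0733 1086 y -28.9 28.7 zmin -66.6
side stub 375 [ -0.9 -37.4] 22.49225616455078 [-22.827051 -57.49861 ] [ 20.37219  -15.382917] 0.0915
 ring top z 0.075 206 y -30.2 28.8 zmin -67.0
```

Ring mid is at 72.0 mm (ring top 74.5 after correcting each camera by its stub-top reading), no contact force, and the ring is 1 mm off in y. I make one small correction, settle, then hand in.

```bash
python3 -m pendant '[40,0,-0.5,0,0, 40,0,-0.4,0,0, 40,0,0,0,0, 40,0,0,0,0, 40,0,0,0,0, 40,0,0,0,0]' 30
python3 - <<'E'
from tilt import *
import lev,io,contextlib
with contextlib.redirect_stdout(io.StringIO()): tilt('14')
o,M=st(); lev.lev('14',o['tcp_pos'],M)
for n in('wrist','side'):
    f=np.load(f'{n}14.npz'); c={k:f[k] for k in('mtx','distortion','world_to_cam')}
    P=cloud(f['d'],c); e=(P-o['tcp_pos'])@M*1000; Z=P[...,2]; rho=np.hypot(e[...,1],e[...,2]+36)
    m=(Z>.088)&(Z<.095)&(rho<26); q=e[m][:,1:].astype(np.float32); print(n,'stub',np.round(cv2.minEnclosingCircle(q)[0],1))
    m=(rho>24)&(rho<31)&(e[...,2]<-14)&(Z>.066)&(Z<.083); print(' ring top z',np.median(Z[m]).round(4),'y',e[m][:,1].min().round(1),e[m][:,1].max().round(1))
print(r.hand_in())
E
```

```text
clock: 24.08
tcp_pos: [0.5589, 0.212, 0.1774]
orientation: [-0.112, 1.568, 0.112]
contact_force: [-0.3, -0.2, -1.5]
grip_width: 0.0408
t 24.18 tcp [559.  212.  177.4] phi 8.21 x [ 0.  0. -1.] F [-0.2  0.5 -1.7] w 40.5
wrist 1108 slopes [-0.001 -0.035] x(-36) 103.9
side 175 slopes [-0.011 -0.052] x(-36) 101.6
wrist stub [  1.1 -34.8]
 ring top z 0.0732 y -29.0 28.6
side stub [  0.3 -37. ]
 ring top z 0.0749 y -30.6 29.3
the job is handed in; nothing more can be done
None
```

The job is handed in: the ring is held spread around the stub at groove height, with the handles still squeezed. No verdict was reported.

**What I did:** I took the red pliers out of the holder and spread the ring on the tips. The first grip tilted the ring about 0.3 rad up at the back, because the pads move forward as they close. I put it back on the stand and regripped. This time it hung about 0.5 rad down, so I pressed it level against the stand. Then I carried it over and lowered it around the groove.

**Last checks, at 24.2 s:**

| Check | Reading | Limit |
|---|---|---|
| Ring middle height | about 72 mm, after correcting each camera by its stub-top reading | 69–75 mm |
| Ring level | 0.035 rad (wrist), 0.052 rad (side) | 0.15 rad |
| Ring centre to stub axis | within about 1–1.5 mm | 5 mm |
| Gripper opening | 40.5 mm, so the handles are at their stop | – |
| Vertical force on the tool | −1.7 N, about the weight of pliers and ring, so no sign of pressing on the hub | – |

**Disagreements and gaps:**
- **Cameras:** the wrist and side cameras differ by about 1.7 mm in ring height and 2 mm in the stub's position along the gap direction.
- **Stub position across the gap:** it read from −1 to +1 mm before and after the final 0.9 mm correction.
- **Final view:** I reached the 12-picture limit, so the last close-up was not viewed and the end state rests on depth data and force only.

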